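# Tip two fresh cheeses from the server scoop into the display tray

### The arm

A 6-joint arm with a two-finger parallel gripper is mounted at the origin on the work surface. World frame = base frame: x ahead of the robot, y to its left, z up, the work surface at z = 0. Lengths are in mm, angles in degrees, forces in N, time in s.
With the tool pointing down it reaches from about 300 to 850 mm from the base axis. Payload 4.2 kg.
Tool frame: the origin (TCP) lies midway between the tips of the shut fingers; the grasp point (between the pads) lies 19 mm behind it (pinch_z is the distance from the TCP to the grasp point, in mm); z points along the fingers, y is the line along which they close (so a half turn about z gives the same grasp; the last joint's range is limited). The gripper opens to 91 mm and grips with 3 to 60 N. Pads are 32 mm wide; open, the fingers measure 118 mm over their backs; the gripper's body (76 mm by 178 mm) begins 60 mm behind the grasp point.
Start: joints at [74.542, 18.312, 89.639, -0, 72.044, -1.146], TCP at [142.148, 557.171, 193.976] pointing down, gripper open.
Joint ranges: [-177.97, 177.97], [-48.28, 115.42], [12.27, 149.76], [-77.06, 257.06], [2.81, 150.46], [-146.56, 146.56]. Speed limits (degrees/s): [147.25, 147.25, 180, 180, 180, 180].

### API

Orientations are given as [roll, pitch, yaw] about the fixed x, y, z axes, in that order (R = Rz(yaw) Ry(pitch) Rx(roll)).
In Python, from workcell import * gives the robot as it stands.
- The arm moves only by the tool step_arm, never from a script. Its argument "steps" is a list of rows, each a list of 7 numbers: the turn, a rotation vector about the tool's x, y, z in degrees, then the shift along the tool's x, y, z in mm, then the opening, from 0 (shut) to 1 (fully open). In form: [[rx, ry, rz, x, y, z, hand], ...]. A call has exactly 8 rows; each row shifts and turns the commanded pose from where the row before left it, along the tool's axes as they then stand; what a row does not reach is not made up. A row lasts 1/8 s, in which the tool goes at most 62.5 mm and 10.7 degrees, less where a joint would pass 70% of its speed; a pose out of reach is approached as far as the arm can. A call is refused whole if a number of a shift passes 62.5 or a number of a turn 10.7, either way. A call with a gripper value outside its range is refused whole. The fingers move at their own pace and stop on an object; "force" is the grip in N (left out, the last holds). Time passes only in rows, so rows that do not move let the fingers close, or fill a call up. It gives the time, the measured TCP pose, the force, the opening and the grip force at its end, in the units of the state.
- state(): the state, without advancing time (a new reading comes with each control period).
- grab_frame(name): name is "scene" or "top"; returns a dict with "image" (480x640x3 uint8, blue, green, red), "fovy" (degrees; the focal length in pixels is half the picture's height over the tangent of half this angle, whatever the lens; pixels are square), "cx", "cy" (the principal point, pixels), "dist" ([k1, k2, p1, p2, k3] as OpenCV has them; the pictures are not rectified), "origin" and "rotation" of the camera in the world. Camera axes: x right, y down, z forward; pixel columns grow to the right and rows downward; lengths in mm; the calibration is good to about 2 mm. A picture is of the moment at which its call begins. There is no depth.
- job_done(): hands the job in; it is judged then, once.
The state is a dict: "time_s": time; "qpos": joint angles; "qvel": joint speeds; "effort": joint torques, N m; "ee_pos": TCP position; "ee_rot": TCP orientation; "force": force on the tool from outside, world axes, zero at the start; "torque": the same for the moment, N m; "gripper_width": finger opening in mm; "gripper_force": force on a finger pad.
Only numpy, scipy, OpenCV 4.12 (cv2) and the standard library are available. Lean on these libraries where they do the work, as an engineer would, in place of code of your own. Each camera call takes 0.05 s, during which the arm holds its last target. There are 200 camera calls.

### The job

Pick up the loaded cheese scoop by its blue handle and carry it level over to the black display tray, without spilling the two fresh cheeses, touching them with the gripper or disturbing the other goods. Bring the scoop's open lip down low inside the tray's outline and tip it so that both cheeses slide out and lie flat, right side up, side by side on the tray floor. Then lay the empty scoop flat on the wooden board again and let go.

Things in the scene. Friction and masses are not known exactly. Their poses are not given: they have to be found in the camera images.
- scoop: Slippery bare-metal flat scoop (0.30 kg) with blue bar handle, on the wooden board, loaded with both cheeses, lip roughly towards the robot. Origin: centre of the blade's underside; z up; open lip faces -x, handle points to +x. Blade 105 (x) by 152 (y) by 4 mm thick; side walls 16 mm high, rear wall 30 mm high at x = 51; no wall at the lip. Empty, its centre of mass is near x = 71 mm.
- scoop_grip (a point): Point to grip on the blue handle, at x = 95, y = 0, z = 55 mm in the scoop's frame (axes as the scoop's). The handle is a level bar 22 mm wide (y), 26 mm high (z 42 to 68), from x = 56 to 166. A neck (28 mm wide, 66 mm high, x 53 to 61) joins it to the blade; a foot at x = 158 runs down to z = 0, so that the scoop stands level.
- scoop_lip (a point): Middle of the scoop's open front lip, on its underside: x = -52.5, y = 0, z = 0 mm in the scoop's frame. The load slides out over it when the scoop is tilted nose down: on the slippery metal the cheeses start to slide at about 16 to 23 degrees.
- cheese_herb: White fresh cheese with green herbs on its top, a rigid disc 62 mm in diameter and 30 mm high, about 90 g. Origin: centre of its underside; z up through the herbed face. Starts on the scoop's blade, on the scoop's +y half.
- cheese_plain: Cream-coloured fresh cheese with three fine rings on its top, a rigid disc 62 mm in diameter and 30 mm high, about 90 g. Origin: centre of its underside; z up. Starts on the scoop's blade, on the scoop's -y half.
- tray: Black, smooth display tray, fixed to the counter, open on top: 200 (x) by 240 (y) mm outside, walls 5 mm thick, rim 25 mm above the counter, floor 5 mm thick. Origin: centre of its underside, on the counter; z up. Left or right of the robot, on the other side from the board.
- board: Brown wooden board, fixed to the counter, 300 (x) by 220 (y) by 16 mm thick. Origin: centre of its underside; z up; its top is at z = 16 mm. The scoop starts on it with the scoop's origin about 45 mm to the -x side of the board's centre.
- table: The steel counter top, at height 0.
- wheel: Orange cheese wheel, loose, 140 mm in diameter, 56 mm high, a bystander. Origin: centre of its underside.
- tub: White plastic tub of herb cheese, loose, 100 mm in diameter at the rim, 75 mm high, a bystander. Origin: centre of its underside.
- jar: Amber glass jar with a brass lid, loose, 72 mm in diameter, 110 mm high, a bystander. Origin: centre of its underside.
Things that resemble listed ones, but are neither listed nor needed, are in the scene too. What is shaped like the cheese_plain but red is not meant.

How it is judged (in metres and radians):
On the way, in this order (a step that is already met when the one before it is completed fails the run):
1. the scoop is lifted clear of the board, level, with both cheeses on it (height (world z) of scoop above 0.045 m and angle between scoop's own z axis and vertical below 0.25 rad and contact force between scoop and board below 0.05 N and x of cheese_herb in the frame of scoop between -0.04 and 0.06 m and y of cheese_herb in the frame of scoop between -0.08 and 0.08 m and z of cheese_herb in the frame of scoop between -0.01 and 0.02 m and x of cheese_plain in the frame of scoop between -0.04 and 0.06 m and y of cheese_plain in the frame of scoop between -0.08 and 0.08 m and z of cheese_plain in the frame of scoop between -0.01 and 0.02 m), for 0.2 s.
2. the scoop's lip is low over the tray, both cheeses still on the scoop (x of scoop_lip in the frame of tray between -0.1 and 0.1 m and y of scoop_lip in the frame of tray between -0.12 and 0.12 m and z of scoop_lip in the frame of tray below 0.11 m and x of cheese_herb in the frame of scoop between -0.04 and 0.06 m and y of cheese_herb in the frame of scoop between -0.08 and 0.08 m and z of cheese_herb in the frame of scoop between -0.01 and 0.02 m and x of cheese_plain in the frame of scoop between -0.04 and 0.06 m and y of cheese_plain in the frame of scoop between -0.08 and 0.08 m and z of cheese_plain in the frame of scoop between -0.01 and 0.02 m), for 0.1 s.
3. both cheeses are off the scoop and lie flat, right side up, on the tray floor (x of cheese_herb in the frame of tray between -0.1 and 0.1 m and y of cheese_herb in the frame of tray between -0.12 and 0.12 m and z of each of cheese_herb, cheese_plain in the frame of tray below 0.015 m and angle between each of cheese_herb, cheese_plain's own z axis and vertical below 0.15 rad and x of cheese_plain in the frame of tray between -0.1 and 0.1 m and y of cheese_plain in the frame of tray between -0.12 and 0.12 m and contact force between each of cheese_herb, cheese_plain and scoop below 0.05 N), for 0.2 s.
At the end, for the whole second after the job is handed in: Both cheeses lie flat (within 0.15 rad), right side up, on the tray floor (underside below 15 mm), clear of the scoop; the scoop lies level (within 0.08 rad) with its weight on the wooden board, its underside within 6 mm of the board top; all at rest (under 0.02 m/s) (all of step 3 and linear speed of each of cheese_herb, cheese_plain, scoop below 0.02 m/s and angle between scoop's own z axis and vertical below 0.08 rad and contact force between scoop and board above 0.5 N and z of scoop in the frame of board below 0.022 m); the robot touches nothing.
It fails at once if a cheese falls or rests on the counter or the board (contact force between any of cheese_herb, cheese_plain and table above 0.1 N or contact force between any of cheese_herb, cheese_plain and board above 0.1 N).
It fails at once if the robot touches a cheese (contact force between any of the fingers, the arm and cheese_herb above 0.2 N or contact force between any of the fingers, the arm and cheese_plain above 0.2 N).
It fails at once if the scoop is tilted more than 0.3 rad with a cheese on it while its lip is not within the tray's outline and lower than 110 mm above the tray's underside (angle between scoop's own z axis and vertical above 0.3 rad and ((x of cheese_herb in the frame of scoop between -0.04 and 0.06 m and y of cheese_herb in the frame of scoop between -0.08 and 0.08 m and z of cheese_herb in the frame of scoop between -0.01 and 0.02 m) or (x of cheese_plain in the frame of scoop between -0.04 and 0.06 m and y of cheese_plain in the frame of scoop between -0.08 and 0.08 m and z of cheese_plain in the frame of scoop between -0.01 and 0.02 m)) and not (x of scoop_lip in the frame of tray between -0.1 and 0.1 m and y of scoop_lip in the frame of tray between -0.12 and 0.12 m and z of scoop_lip in the frame of tray below 0.11 m)).
It fails at once if a bystander (wheel, tub or jar) is moved more than 25 mm (distance of any of wheel, tub, jar from where it was at the start of the episode above 0.025 m).
It also fails if it takes over 69 s, if anything falls off the work surface, if the arm or the gripper's body presses on something with over 40 N, if the wrist force passes 120 N, or if a joint passes its speed limit or range.

## Working session

There is one attempt and no reset: what is moved stays moved. The work goes in short steps, Python scripts to look and compute and a tool call to move; the robot and the scene stay as the last step left them, time stands still between calls to the robot, and variables do not carry over. Pictures are saved under pics/ and viewed, at most 10 in all, crops included, and the job is handed in when it is done.

Besides the shell and the picture viewer there is one more tool, called after "Request:" by a JSON object that holds its "api" and its "payload". step_arm: Moves the arm, as the interface text tells. Its arguments: {"type":"object","properties":{"steps":{"type":"array","items":{"type":"array","items":{"type":"number"}}},"force":{"type":"number"}},"required":["steps"]}

```bash
mkdir -p pics; cat > h.py <<'E'
from workcell import *
import numpy as np, cv2
from scipy.spatial.transform import Rotation as R
def K(f):
    F=240/np.tan(np.radians(f["fovy"]/2)); return np.array([[F,0,f["cx"]],[0,F,f["cy"]],[0,0,1.]])
def ray(f,p):
    u=cv2.undistortPoints(np.array([[p]],float),K(f),np.array(f["dist"],float))[0,0]
    d=np.array(f["rotation"])@np.array([u[0],u[1],1]); return np.array(f["origin"],float),d/np.linalg.norm(d)
def atz(f,p,z):
    o,d=ray(f,p); return o+d*(z-o[2])/d[2]
def tri(f1,p1,f2,p2):
    a,d=ray(f1,p1); b,e=ray(f2,p2)
    s=np.linalg.lstsq(np.c_[d,-e],b-a,rcond=None)[0]; P,Q=a+s[0]*d,b+s[1]*e
    return (P+Q)/2,np.linalg.norm(P-Q)
def proj(f,X):
    r=np.array(f["rotation"]).T; t=-r@np.array(f["origin"],float)
    return cv2.projectPoints(np.array(X,float).reshape(-1,3),cv2.Rodrigues(r)[0],t,K(f),np.array(f["dist"],float))[0][:,0]
E
python3 - <<'E'
from h import *
import pickle
s=state();print(s)
for n in("scene","top"):
    f=grab_frame(n);pickle.dump(f,open(n+".pkl","wb"));cv2.imwrite(f"pics/{n}0.png",f["image"])
    print(n,f["fovy"],f["origin"],np.round(f["rotation"],3),f["dist"])
E
```

```text
{'time_s': 0.0, 'qpos': array([ 7.45428537e+01,  1.83517275e+01,  8.97081646e+01, -1.07971718e-03,
        7.20427069e+01, -1.14590114e+00]), 'qvel': array([ 0.0759338 ,  0.00252399,  0.00568276,  0.06725352, -0.03997199,
        0.07500184]), 'effort': array([-1.84598910e-03, -4.12462378e+01, -2.31966090e+01,  7.22762081e-02,
        4.57907771e-02, -1.67836506e-04]), 'ee_pos': array([141.99231014, 556.62403066, 193.10752817]), 'ee_rot': array([-1.79897401e+02, -1.02549949e-03,  1.65689088e+02]), 'force': array([ 0.38718045,  0.33326054, -0.24479439]), 'torque': array([-0.02847917,  0.01334321,  0.05168856]), 'gripper_force': 0.0, 'gripper_width': 91.33351023124935}
scene 57.35261132735451 [1448.32455274 -156.75834143  742.97435869] [-127.106    0.76    80.219] [0.01186691 0.         0.         0.         0.        ]
top 52.27640585055486 [ 411.2747372    -3.31191242 1269.60137662] [-171.812    0.176  -91.594] [-0.09443067  0.          0.          0.          0.        ]
```

```bash
sed -i 's/np.array(f\["rotation"\])/R.from_euler("xyz",f["rotation"],degrees=True).as_matrix()/' h.py; grep -n as_matrix h.py
```

```text
8:    d=R.from_euler("xyz",f["rotation"],degrees=True).as_matrix()@np.array([u[0],u[1],1]); return np.array(f["origin"],float),d/np.linalg.norm(d)
16:    r=R.from_euler("xyz",f["rotation"],degrees=True).as_matrix().T; t=-r@np.array(f["origin"],float)
```

View pics/scene0.png

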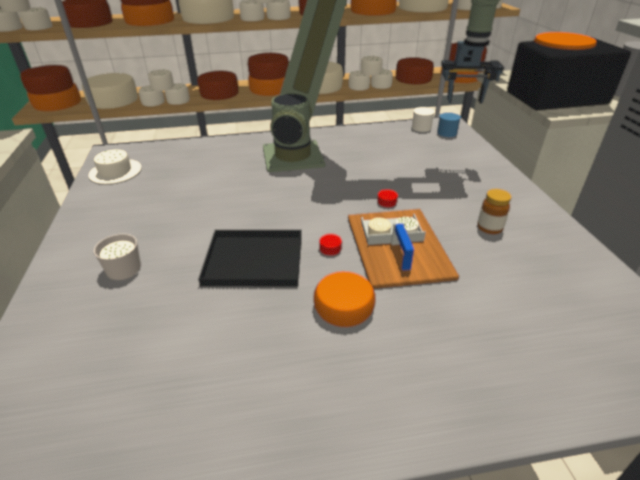

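View pics/top0.png

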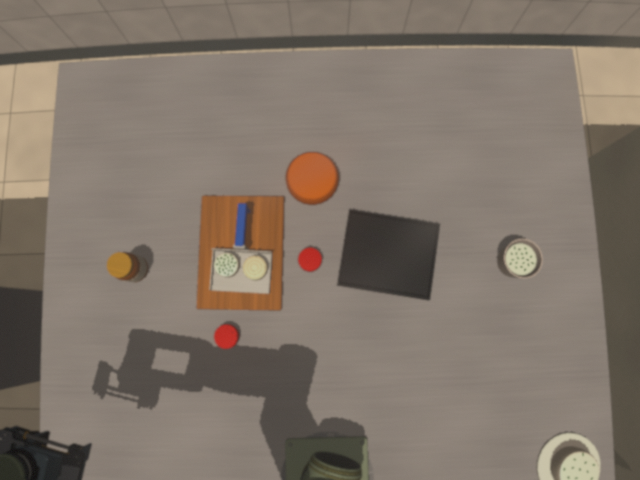

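The scene view shows the blue handle from (400,228) to (406,270) on the board, the tray at about (252,258), and the wheel at (345,298). The top view shows the handle from (240,247) to (242,203), the herb cheese at (227,264), the plain cheese at (256,267), the tray at about (389,254), the wheel at (312,177), the jar at (123,265) and the tub at (521,258).

Cheese candidates in the top view are cream (256,267), herbed (227,264), red (310,259) and (226,336), and a dish of cheese at (578,465). The two on the scoop fit the description. I'll confirm that in crops.

```bash
python3 - <<'E'
import cv2
t=cv2.imread("pics/top0.png");s=cv2.imread("pics/scene0.png")
cv2.imwrite("pics/tc.png",cv2.resize(t[185:325,190:290],None,fx=5.5*.75,fy=5.5*.75,interpolation=3))
cv2.imwrite("pics/sc.png",cv2.resize(s[200:300,335:465],None,fx=6,fy=6,interpolation=3))
E
```

```text
(no output)
```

View pics/tc.png

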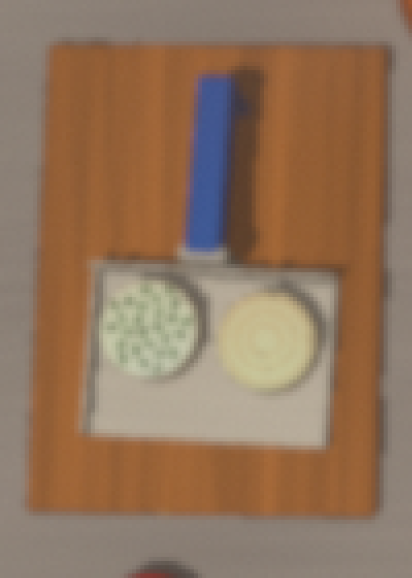

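View pics/sc.png

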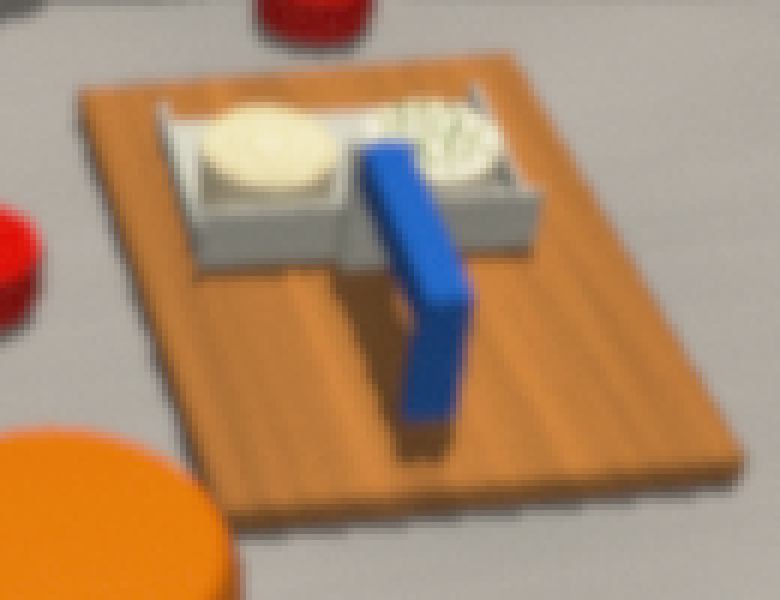

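The crops confirm it: the herbed cheese is at crop pixel (150,327), i.e. image-left and the +y half. The ringed cream cheese is at (267,340), on the -y half. Both are on the metal scoop with the blue handle, and the cheeses outside the scoop are red.

```bash
python3 - <<'E'
from h import *
import pickle
S=pickle.load(open("scene.pkl","rb"));T=pickle.load(open("top.pkl","rb"))
t=lambda x,y:(190+(x+.5)/4.125-.5,185+(y+.5)/4.125-.5)
s=lambda x,y:(335+(x+.5)/6-.5,200+(y+.5)/6-.5)
P=[(t(199,75),s(467,297)),(t(234,77),s(416,302)),(t(186,246),s(413,148)),(t(220,248),s(362,150))]
Q=np.array([tri(T,a,S,b)[0] for a,b in P]);print(np.round(Q,1),[round(tri(T,a,S,b)[1],1) for a,b in P])
far=Q[:2].mean(0);near=Q[2:].mean(0);d=far-near;print("yaw",np.degrees(np.arctan2(d[1],d[0])),np.linalg.norm(d))
# same from top view alone, z 84
q=np.array([atz(T,a,84) for a,_ in P]);d=q[:2].mean(0)-q[2:].mean(0);print(np.round(q,1),np.degrees(np.arctan2(d[1],d[0])),np.linalg.norm(d))
print("board",[np.round(atz(T,t(*p),16)[:2],0) for p in((50,45),(388,45),(27,512),(378,516))])
print("blade lip",[np.round(atz(T,t(*p),20)[:2],1) for p in((82,435),(328,446))])
print("rear wall",[np.round(atz(T,t(*p),46)[:2],1) for p in((92,262),(338,270))])
print("ch",[np.round(atz(T,t(*p),50)[:2],1) for p in((150,327),(267,340))])
c=np.array([atz(T,p,25)[:2] for p in((350,209),(439,223),(430,299),(338,285))]);print("tray",np.round(c,1),c.mean(0))
sc=[tri(T,(350,209),S,(201,285)),tri(T,(439,223),S,(299,285))]
print("wheel",atz(T,(312,177),56),"jar",atz(T,(123,265),110), "tub",atz(T,(521,258),75),"reds",atz(T,(310,259),30),atz(T,(226,336),30))
E
```

```text
[[688.3 200.9  82.5]
 [686.7 180.1  81.7]
 [585.2 211.6  80.2]
 [583.1 190.4  80.7]] [np.float64(3.2), np.float64(2.5), np.float64(1.5), np.float64(0.0)]
yaw -5.798963629016087 103.87191590272319
[[688.4 202.2  84. ]
 [686.5 181.   84. ]
 [584.4 210.2  84. ]
 [582.7 189.8  84. ]] -4.63186919190564 104.26825617356906
board [array([727., 310.]), array([720.,  93.]), array([430., 323.]), array([423., 104.])]
blade lip [array([477. , 287.3]), array([466.4, 134. ])]
rear wall [array([581.7, 275.3]), array([572.5, 123.5])]
ch [array([540.1, 238.6]), array([530.3, 167. ])]
tray [[ 677.1  -79.5]
 [ 633.9 -309.7]
 [ 438.4 -274.8]
 [ 481.   -42. ]] [ 557.61200484 -176.49443695]
wheel [756.94695585  16.56673204  56.        ] jar [537.55819337 479.11116122 110.        ] tub [ 530.97847864 -499.32319677   75.        ] reds [548.92262563  27.41373971  30.        ] [360.19352377 243.24993096  30.        ]
```

```bash
cat >> h.py <<'E'
def tgt(o,yaw,tilt,g=(90,0,36)):   # scoop origin, yaw, nose-down tilt -> TCP pose
    r=R.from_euler("ZY",[yaw,-tilt],degrees=True)
    return np.array(o,float)+r.apply(g), r*R.from_euler("y",180,degrees=True)
def show(p,r):
    s=state(); c=R.from_euler("xyz",s["ee_rot"],degrees=True)
    print("t",round(s["time_s"],2),"tcp",np.round(s["ee_pos"],1),np.round(s["ee_rot"],2),"w",round(s["gripper_width"],1),"gf",round(float(s["gripper_force"]),1))
    print("goal",np.round(p,1),"turn",np.round((c.inv()*r).as_rotvec(degrees=True),2),"shift before turn",np.round(c.inv().apply(p-s["ee_pos"]),1),"after turn",np.round(r.inv().apply(p-s["ee_pos"]),1))
E
python3 -c "
from h import *
show(*tgt((523.5,205.3,116),-4.7,0))"
```

```text
t 0.1 tcp [142.  556.7 193.2] [-179.91   -0.    165.69] w 91.0 gf 0.0
goal [613.2 197.9 152. ] turn [-0.09 -0.01 -9.61] shift before turn [-545.2 -231.1   41.6] after turn [-499.  -318.9   41.2]
```

Request:
{"api": "step_arm", "payload": {"steps": [[0,0,-4.8,0,0,0,1],[0,0,-4.8,0,0,0,1],[0,0,0,-25,-16,0,1],[0,0,0,-48,-31,0,1],[0,0,0,-48,-31,0,1],[0,0,0,-48,-31,0,1],[0,0,0,-48,-31,0,1],[0,0,0,-48,-31,5,1]], "force": 50}}

```text
time_s: 1.1
ee_pos: [393.6, 363.8, 189.0]
ee_rot: [180.0, 0.0, 175.3]
force: [0.7, 1.1, -0.6]
gripper_width: 91.5
gripper_force: 0.0
```

Request:
{"api": "step_arm", "payload": {"steps": [[0,0,0,-48,-31,5,1],[0,0,0,-48,-31,5,1],[0,0,0,-48,-31,5,1],[0,0,0,-48,-31,5,1],[0,0,0,-30,-18,5,1],[0,0,0,-12,-6,5,1],[0,0,0,0,0,5,1],[0,0,0,0,0,0,1]]}}

```text
time_s: 2.1
ee_pos: [611.7, 199.2, 153.4]
ee_rot: [-180.0, -0.1, 175.4]
force: [-0.6, 0.4, 0.4]
gripper_width: 91.6
gripper_force: 0.0
```

```bash
python3 -c "
from h import *
show(*tgt((523.5,205.3,116),-4.7,0))
for n in('top','scene'):
    f=grab_frame(n);cv2.imwrite(f'pics/{n}1.png',f['image'])
t=cv2.imread('pics/top1.png')[185:325,190:290];s=cv2.imread('pics/scene1.png')[180:300,335:465]
t=cv2.resize(t,(400,560),interpolation=3);s=cv2.resize(s,(400,369),interpolation=3)
c=np.zeros((560,800,3),np.uint8);c[:,:400]=t;c[:369,400:]=s;cv2.imwrite('pics/c1.png',c)"
```

```text
t 2.1 tcp [611.7 199.2 153.4] [-1.7999e+02 -1.2000e-01  1.7536e+02] w 91.6 gf 0.0
goal [613.2 197.9 152. ] turn [-0.01 -0.12  0.06] shift before turn [-1.6 -1.2  1.4] after turn [-1.6 -1.2  1.4]
```

View pics/c1.png

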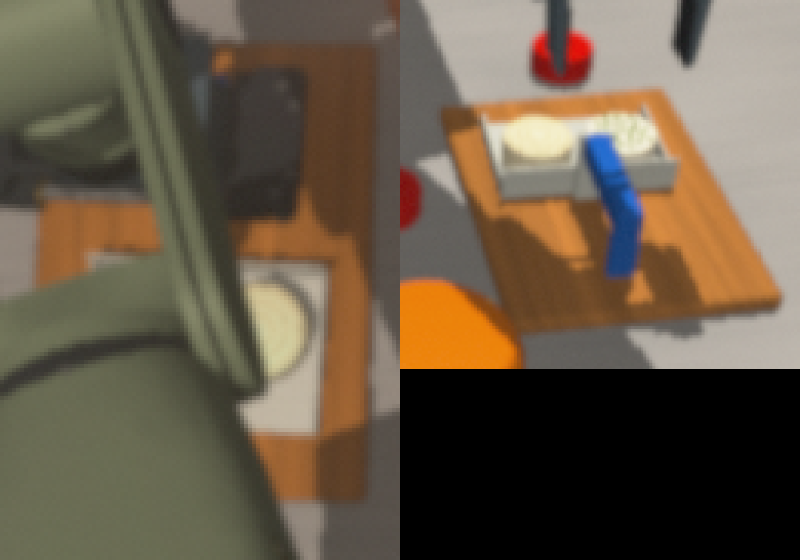

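The fingers (crop pixels (560,40) and (690,30)) hang above the handle, one on each side of it. The cheeses are still on the scoop, so I'll go down and grip.

Request:
{"api": "step_arm", "payload": {"steps": [[0,0,0,-1.5,-1,10,1],[0,0,0,0,0,20,1],[0,0,0,0,0,20,1],[0,0,0,0,0,20,1],[0,0,0,0,0,16,1],[0,0,0,0,0,10,1],[0,0,0,0,0,5,1],[0,0,0,0,0,0,1]]}}

```text
time_s: 3.2
ee_pos: [614.8, 197.2, 53.0]
ee_rot: [180.0, 0.0, 175.3]
force: [0.2, 0.3, 0.2]
gripper_width: 91.3
gripper_force: 0.0
```

```bash
python3 -c "
from h import *
show(*tgt((523.5,205.3,16),-4.7,0))
f=grab_frame('scene');cv2.imwrite('pics/c2.png',cv2.resize(f['image'][170:300,335:465],None,fx=4,fy=4,interpolation=3))"
```

```text
t 3.2 tcp [614.8 197.2  53. ] [1.7999e+02 1.0000e-02 1.7529e+02] w 91.3 gf 0.0
goal [613.2 197.9  52. ] turn [ 0.01  0.01 -0.01] shift before turn [1.6 0.6 1. ] after turn [1.6 0.6 1. ]
```

View pics/c2.png

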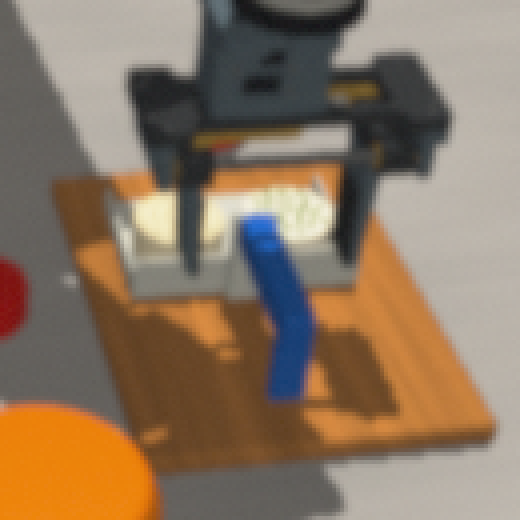

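The fingers straddle the handle (crop pixels x 188 and 350, handle at 265) and are centred on it, so I'll close gently.

Request:
{"api": "step_arm", "payload": {"steps": [[0,0,0,0,0,0,0.6],[0,0,0,0,0,0,0.4],[0,0,0,0,0,0,0.33],[0,0,0,0,0,0,0.29],[0,0,0,0,0,0,0.26],[0,0,0,0,0,0,0.23],[0,0,0,0,0,0,0.15],[0,0,0,0,0,0,0]], "force": 55}}

```text
time_s: 4.25
ee_pos: [614.8, 197.5, 52.9]
ee_rot: [180.0, 0.0, 175.3]
force: [0.2, 1.5, -1.3]
gripper_width: 21.2
gripper_force: 55.0
```

Request:
{"api": "step_arm", "payload": {"steps": [[0,0,0,0,0,0,0],[0,0,0,0,0,0,0],[0,0,0,0,0,-2,0],[0,0,0,0,0,-3,0],[0,0,0,0,0,-3,0],[0,0,0,0,0,-3,0],[0,0,0,0,0,-2,0],[0,0,0,0,0,0,0]]}}

```text
time_s: 5.25
ee_pos: [614.8, 197.2, 66.2]
ee_rot: [180.0, 0.0, 175.3]
force: [0.7, 0.5, -4.6]
gripper_width: 21.5
gripper_force: 55.0
```

```bash
python3 -c "
from h import *
show(*tgt((523.5,205.3,29),-4.7,0)); s=state(); print(s['force'],s['torque'])
f=grab_frame('scene');cv2.imwrite('pics/c3.png',cv2.resize(f['image'][160:300,335:465],None,fx=4,fy=4,interpolation=3))"
```

```text
t 5.25 tcp [614.8 197.2  66.2] [1.7999e+02 3.0000e-02 1.7529e+02] w 21.5 gf 55.0
goal [613.2 197.9  65. ] turn [ 0.01  0.03 -0.01] shift before turn [1.7 0.6 1.2] after turn [1.7 0.6 1.2]
[ 0.65929024  0.45914432 -4.58283221] [ 0.01356107 -0.21187597  0.00128166]
```

View pics/c3.png

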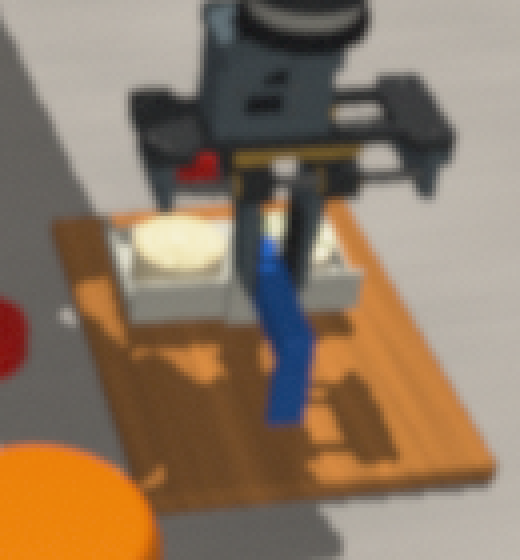

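The scoop is clear of the board: the wrist carries 4.6 N, which is the full load, and both cheeses are seated. I'll lift further with a slight nose-up tilt.

Request:
{"api": "step_arm", "payload": {"steps": [[0,0.5,0,0,0,-3,0],[0,0.5,0,0,0,-7,0],[0,0.5,0,0,0,-12,0],[0,0.5,0,0,0,-16,0],[0,0.5,0,0,0,-16,0],[0,0.5,0,0,0,-12,0],[0,0,0,0,0,-7,0],[0,0,0,0,0,-3,0]]}}

```text
time_s: 6.3
ee_pos: [617.0, 197.0, 142.3]
ee_rot: [180.0, -3.0, 175.3]
force: [0.3, -0.1, -5.5]
gripper_width: 21.9
gripper_force: 55.0
```

```bash
python3 -c "
from h import *
# lip at tray x=+10,y=0 ; scoop origin
a=np.radians(-10.5);ex=np.array([np.cos(a),np.sin(a)])
o=np.array([557.6,-176.5])+ex*(10+52.5);print(o)
show(*tgt((*o,105),-10.5,-3)); s=state(); print(s['force'],s['torque'])
f=grab_frame('scene');cv2.imwrite('pics/c4.png',cv2.resize(f['image'][130:300,335:465],None,fx=3.5,fy=3.5,interpolation=3))"
```

```text
[ 619.05343172 -187.88972034]
t 6.3 tcp [617.  197.  142.3] [179.99  -2.99 175.29] w 21.9 gf 55.0
goal [ 709.3 -204.6  136.2] turn [-0.29  0.01  5.78] shift before turn [-125.1 -392.6   -0.5] after turn [-164.  -378.    -2.6]
[ 0.27286385 -0.12807347 -5.49386331] [ 0.02447417 -0.28192705 -0.01704444]
```

View pics/c4.png

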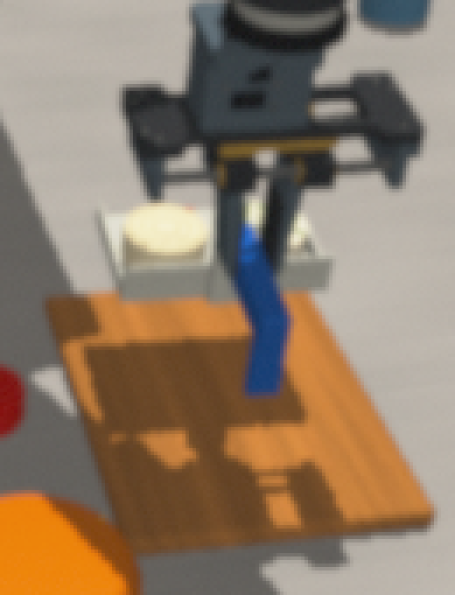

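Level and loaded, both cheeses against the rear wall. Carrying it across to the tray.

Request:
{"api": "step_arm", "payload": {"steps": [[0,0,0,-1.6,-5,0,0],[0,0,0,-3.5,-11,0,0],[0,0,0,-5.7,-18,0,0],[0,0,0,-8,-25,0,0],[0,0,0,-9.5,-30,0,0],[0,0,0,-10.8,-34,0,0],[0,0,0,-11.4,-36,0,0],[0,0,0,-11.4,-36,0,0]]}}

```text
time_s: 7.35
ee_pos: [662.6, -5.2, 138.5]
ee_rot: [-180.0, -3.0, 175.2]
force: [0.6, 0.3, -4.9]
gripper_width: 21.5
gripper_force: 55.0
```

Request:
{"api": "step_arm", "payload": {"steps": [[0,0,0,-11.4,-36,0,0],[0,0,0,-11.4,-36,0,0],[0,0,0,-10.8,-34,0,0],[0,0,0,-9.5,-30,0,0],[0,0,0,-8,-25,0,0],[0,0,0,-5.7,-18,0,0],[0,0,0,-3.5,-11,0,0],[0,0,0,-1.6,-5,0,0]]}}

```text
time_s: 8.35
ee_pos: [708.2, -202.0, 135.3]
ee_rot: [180.0, -3.0, 175.3]
force: [0.2, -0.9, -4.4]
gripper_width: 21.3
gripper_force: 55.0
```

Request:
{"api": "step_arm", "payload": {"steps": [[0,0,0.4,0,0,0,0],[0,0,0.9,0,0,0,0],[0,0,1.2,0,0,0,0],[0,0,1.2,0,0,0,0],[0,0,1.0,0,0,0,0],[0,0,0.7,0,0,0,0],[0,0,0.4,0,0,0,0],[0,0,0,0,0,0,0]]}}

```text
time_s: 9.35
ee_pos: [708.1, -201.9, 135.4]
ee_rot: [-179.7, -3.0, 169.5]
force: [0.2, -0.4, -4.8]
gripper_width: 21.6
gripper_force: 55.0
```

```bash
python3 -c "
from h import *
o=(619.05,-187.9)
show(*tgt((*o,105),-10.5,-3));show(*tgt((*o,45),-10.5,0)); s=state(); print(s['force'],s['torque'])
f=grab_frame('scene');g=grab_frame('top')
a=cv2.resize(f['image'][150:320,180:340],(560,595),interpolation=3)
c=cv2.resize(g['image'][190:320,330:450][:, :],(240,260),interpolation=3)
a=np.hstack([a,np.zeros((595,240,3),np.uint8)]);a[:260,560:]=c;cv2.imwrite('pics/c5.png',a)"
```

```text
t 9.35 tcp [ 708.1 -201.9  135.4] [-179.7    -2.99  169.47] w 21.6 gf 55.0
goal [ 709.3 -204.6  136.2] turn [-0.3   0.01 -0.03] shift before turn [-1.6 -2.4 -0.9] after turn [-1.6 -2.4 -0.9]
t 9.35 tcp [ 708.1 -201.9  135.4] [-179.7    -2.99  169.47] w 21.6 gf 55.0
goal [ 707.5 -204.3   81. ] turn [-0.3  -2.99 -0.02] shift before turn [-2.7 -2.1 54.3] after turn [ 0.1 -2.4 54.4]
[ 0.21524308 -0.43635872 -4.84790421] [-0.01183544 -0.30107299 -0.02145055]
```

View pics/c5.png

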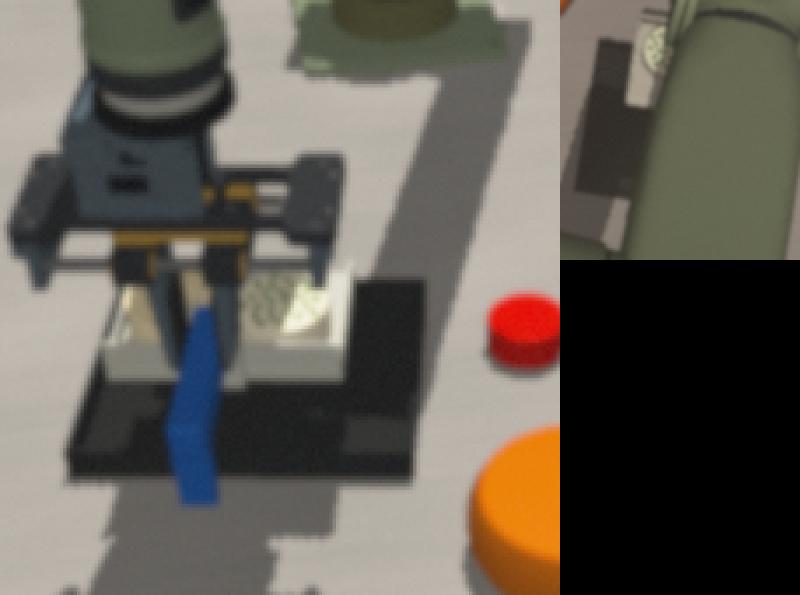

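The scoop is over the tray: its left wall in the scene crop is at (110,340), and the cheeses are still seated. I'll check the lip in the top view and work out the tipping rows.

```bash
cat > plan.py <<'E'
from h import *
a=-10.5; C=np.array([557.6,-176.5,0])
def lip(tx,z,tilt):   # TCP pose with lip at tray x=tx, height z
    r=R.from_euler("ZY",[a,-tilt],degrees=True)
    L=C+R.from_euler("z",a,degrees=True).apply([tx,0,0])+[0,0,z]
    return tgt(L+r.apply([52.5,0,0]),a,tilt)
def rows(ws,start=None):
    s=state(); p,c=(s["ee_pos"],R.from_euler("xyz",s["ee_rot"],degrees=True)) if start is None else start
    for w in ws:
        P,r=lip(*w); print(w,"turn",np.round((c.inv()*r).as_rotvec(degrees=True),1),"shift pre",np.round(c.inv().apply(P-p),1)); p,c=P,r
E
python3 - <<'E'
from plan import *
g=grab_frame('top')
p=np.array(C)+R.from_euler("z",a,degrees=True).apply([10,0,0])
for q in((363.5,242),(370,197)):
    w=atz(g,q,112); print(np.round(R.from_euler("z",-a,degrees=True).apply(w-C),1))
rows([(10,85,0),(10,60,1),(10,45,3),(10,38,6),(10,32,9),(10,26,11),(10,20,12.5),(10,14,13)])
rows([(10,10,14),(10,9,15),(10,9,16),(10,9,18),(10,9,20),(10,9,22),(10,9,24),(10,9,26)],lip(10,14,13))
E
```

```text
[  5.9  75.3 112. ]
[117.6  75.3 112. ]
(10, 85, 0) turn [-0.3 -3.  -0. ] shift pre [-0.6 -2.4 14.4]
(10, 60, 1) turn [ 0. -1.  0.] shift pre [ 0.6 -0.  22.5]
(10, 45, 3) turn [ 0. -2. -0.] shift pre [ 1.6  0.  10. ]
(10, 38, 6) turn [-0. -3.  0.] shift pre [ 2.4 -0.  -0.4]
(10, 32, 9) turn [-0. -3. -0.] shift pre [ 2.7  0.  -1.4]
(10, 26, 11) turn [ 0. -2.  0.] shift pre [ 2.3 -0.   1. ]
(10, 20, 12.5) turn [ 0.  -1.5  0. ] shift pre [ 2.1 -0.   2.2]
(10, 14, 13) turn [ 0.  -0.5  0. ] shift pre [1.6 0.  4.6]
(10, 10, 14) turn [-0. -1.  0.] shift pre [ 1.5 -0.   1.4]
(10, 9, 15) turn [-0. -1.  0.] shift pre [ 0.9  0.  -1.5]
(10, 9, 16) turn [ 0. -1. -0.] shift pre [ 0.6  0.  -2.5]
(10, 9, 18) turn [ 0. -2. -0.] shift pre [ 1.3 -0.  -5. ]
(10, 9, 20) turn [-0. -2. -0.] shift pre [ 1.3  0.  -5. ]
(10, 9, 22) turn [ 0. -2.  0.] shift pre [ 1.3 -0.  -5. ]
(10, 9, 24) turn [ 0. -2. -0.] shift pre [ 1.3  0.  -5. ]
(10, 9, 26) turn [-0. -2.  0.] shift pre [ 1.3  0.  -5. ]
```

Request:
{"api": "step_arm", "payload": {"steps": [[0,-0.3,0,0,-0.5,3,0],[0,-0.5,0,0,-0.5,6,0],[0,-0.7,0,0,-0.5,9,0],[0,-0.9,0,0,-0.5,10,0],[0,-0.9,0,0.5,-0.4,9,0],[0,-0.9,0,0.5,0,6,0],[0,-0.9,0,0.5,0,3,0],[0,-0.9,0,0.5,0,1,0]]}}

```text
time_s: 10.5
ee_pos: [704.6, -203.9, 88.3]
ee_rot: [-179.7, 3.1, 169.5]
force: [-0.3, 0.0, -4.4]
gripper_width: 21.6
gripper_force: 55.0
```

```bash
python3 - <<'E'
from plan import *
rows([(10,45,3),(10,40,5),(10,36,7),(10,30,9),(10,25,10.5),(10,20,12),(10,15,13),(10,12,14)])
s=state();print(s['force'],s['torque'])
E
```

```text
(10, 45, 3) turn [-0.3  0.1  0. ] shift pre [-0.9  0.2 -0. ]
(10, 40, 5) turn [-0. -2.  0.] shift pre [ 1.6 -0.   0. ]
(10, 36, 7) turn [ 0. -2. -0.] shift pre [ 1.7  0.  -1. ]
(10, 30, 9) turn [ 0. -2.  0.] shift pre [2.1 0.  1. ]
(10, 25, 10.5) turn [ 0.  -1.5 -0. ] shift pre [1.8 0.  1.2]
(10, 20, 12) turn [ 0.  -1.5  0. ] shift pre [ 1.9 -0.   1.2]
(10, 15, 13) turn [ 0. -1.  0.] shift pre [1.7 0.  2.4]
(10, 12, 14) turn [-0. -1.  0.] shift pre [ 1.3 -0.   0.4]
[-0.25915687  0.03516149 -4.3834079 ] [ 0.04864639 -0.12169624  0.03287206]
```

Request:
{"api": "step_arm", "payload": {"steps": [[-0.3,0,0,-0.8,0,0,0],[0,-2,0,1.6,0,0,0],[0,-2,0,1.7,0,-1,0],[0,-2,0,2.1,0,1,0],[0,-1.5,0,1.8,0,1.2,0],[0,-1.5,0,1.9,0,1.2,0],[0,-1,0,1.7,0,2.4,0],[0,-1,0,1.3,0,0.4,0]]}}

```text
time_s: 11.5
ee_pos: [694.7, -202.1, 81.5]
ee_rot: [180.0, 14.0, 169.5]
force: [-0.3, -0.2, -4.7]
gripper_width: 21.6
gripper_force: 55.0
```

```bash
python3 - <<'E'
from plan import *
rows([(10,9,15),(10,9,16),(10,9,17),(10,9,18),(10,9,19),(10,9,20.5),(10,9,22),(10,9,24)])
s=state();print(s['force'],s['torque'])
E
```

```text
(10, 9, 15) turn [ 0. -1.  0.] shift pre [1.3 0.2 0.5]
(10, 9, 16) turn [ 0. -1. -0.] shift pre [ 0.6  0.  -2.5]
(10, 9, 17) turn [-0. -1. -0.] shift pre [ 0.6  0.  -2.5]
(10, 9, 18) turn [ 0. -1. -0.] shift pre [ 0.6 -0.  -2.5]
(10, 9, 19) turn [ 0. -1.  0.] shift pre [ 0.6  0.  -2.5]
(10, 9, 20.5) turn [ 0.  -1.5 -0. ] shift pre [ 1.  -0.  -3.7]
(10, 9, 22) turn [-0.  -1.5  0. ] shift pre [ 1.   0.  -3.7]
(10, 9, 24) turn [ 0. -2. -0.] shift pre [ 1.3  0.  -5. ]
[-0.25024381 -0.20988601 -4.71750662] [0.07680628 0.21238568 0.02633245]
```

Request:
{"api": "step_arm", "payload": {"steps": [[0,-1,0,1.3,0,0.5,0],[0,-1,0,0.6,0,-2.5,0],[0,-1,0,0.6,0,-2.5,0],[0,-1,0,0.6,0,-2.5,0],[0,-1,0,0.6,0,-2.5,0],[0,-1.5,0,1,0,-3.7,0],[0,-1.5,0,1,0,-3.7,0],[0,-2,0,1.3,0,-5,0]]}}

```text
time_s: 12.5
ee_pos: [681.0, -199.5, 100.4]
ee_rot: [-180.0, 24.1, 169.5]
force: [-0.2, 0.9, -5.7]
gripper_width: 21.4
gripper_force: 55.0
```

Request:
{"api": "step_arm", "payload": {"steps": [[0,0,0,0,0,0,0],[0,0,0,0,0,0,0],[0,0,0,0,0,0,0],[0,0,0,0,0,0,0],[0,0,0,0,0,0,0],[0,0,0,0,0,0,0],[0,0,0,0,0,0,0],[0,0,0,0,0,0,0]]}}

```text
time_s: 13.5
ee_pos: [681.3, -199.6, 100.2]
ee_rot: [-180.0, 24.0, 169.5]
force: [0.6, -0.2, -4.0]
gripper_width: 21.8
gripper_force: 55.0
```

```bash
python3 - <<'E'
from plan import *
rows([(10,9,26),(10,9,28),(30,12,28),(50,15,28)])
s=state();print(s['force'],s['torque'])
f=grab_frame('scene');g=grab_frame('top')
cv2.imwrite('pics/s6.png',f['image']);cv2.imwrite('pics/t6.png',g['image'])
a=cv2.resize(f['image'][150:320,180:340],(480,510),interpolation=3)
c=cv2.resize(g['image'][190:320,330:450],(320,347),interpolation=3)
a=np.hstack([a,np.zeros((510,320,3),np.uint8)]);a[:347,480:]=c;cv2.imwrite('pics/c6.png',a)
E
```

```text
(10, 9, 26) turn [ 0. -2.  0.] shift pre [ 1.7  0.2 -4.8]
(10, 9, 28) turn [ 0. -2. -0.] shift pre [ 1.3 -0.  -5. ]
(30, 12, 28) turn [0. 0. 0.] shift pre [-19.1  -0.    6.7]
(50, 15, 28) turn [0. 0. 0.] shift pre [-19.1   0.    6.7]
[ 0.59839887 -0.24277125 -3.98553557] [ 0.08258563  0.33374988 -0.02894897]
```

Request:
{"api": "step_arm", "payload": {"steps": [[0,-1,0,0.8,0,-2.4,0],[0,-1,0,0.8,0,-2.4,0],[0,-1,0,0.7,0,-2.5,0],[0,-1,0,0.7,0,-2.5,0],[0,0,0,0,0,0,0],[0,0,0,0,0,0,0],[0,0,0,0,0,0,0],[0,0,0,0,0,0,0]]}}

```text
time_s: 14.6
ee_pos: [674.5, -198.3, 107.6]
ee_rot: [180.0, 28.0, 169.5]
force: [0.4, 0.4, -4.4]
gripper_width: 21.8
gripper_force: 55.0
```

```bash
python3 - <<'E'
from plan import *
rows([(10,9,28)])
for i in range(6):
    s=state();print(np.round(s['force'],1),np.round(s['torque'],2))
    g=grab_frame('top')
f=grab_frame('scene')
cv2.imwrite('pics/s7.png',f['image']);cv2.imwrite('pics/t7.png',g['image'])
a=cv2.resize(f['image'][150:320,180:340],(480,510),interpolation=3)
c=cv2.resize(g['image'][190:320,330:450],(320,347),interpolation=3)
a=np.hstack([a,np.zeros((510,320,3),np.uint8)]);a[:347,480:]=c;cv2.imwrite('pics/c7.png',a)
E
```

```text
(10, 9, 28) turn [0. 0. 0.] shift pre [-0.   0.2 -0.1]
[ 0.4  0.4 -4.4] [ 0.11  0.5  -0.  ]
[ 0.2 -0.3 -3.3] [0.04 0.54 0.05]
[ 1.2 -0.1 -3.7] [0.09 0.52 0.01]
[ 0.8  0.9 -4.6] [0.06 0.47 0.  ]
[-0.1 -0.1 -4. ] [0.12 0.46 0.02]
[ 0.4 -0.7 -3.5] [0.13 0.47 0.01]
```

The wrist load averages about 3.9 N, between empty (2.9 N) and full (4.7 N). That suggests the cheeses are off but their tails are leaning on the lip, so I'll draw the lip back slowly from under them.

Request:
{"api": "step_arm", "payload": {"steps": [[0,0,0,-4,0,1.4,0],[0,0,0,-6,0,2.1,0],[0,0,0,-7,0,2.5,0],[0,0,0,-7,0,2.5,0],[0,0,0,-7,0,2.5,0],[0,0,0,-7,0,2.5,0],[0,0,0,-6,0,2.1,0],[0,0,0,-4,0,1.4,0]]}}

```text
time_s: 15.95
ee_pos: [724.4, -207.6, 115.3]
ee_rot: [180.0, 28.0, 169.5]
force: [-0.7, -0.1, -2.8]
gripper_width: 21.8
gripper_force: 55.0
```

```bash
python3 - <<'E'
from plan import *
rows([(60,16,28),(70,60,28),(75,110,28)])
F=[]
for i in range(8):
    F.append(state()['force']); f=grab_frame('top')
print(np.mean(F,0))
g=f;f=grab_frame('scene')
cv2.imwrite('pics/s8.png',f['image']);cv2.imwrite('pics/t8.png',g['image'])
a=cv2.resize(f['image'][150:320,180:340],(480,510),interpolation=3)
c=cv2.resize(g['image'][190:320,330:450],(320,347),interpolation=3)
a=np.hstack([a,np.zeros((510,320,3),np.uint8)]);a[:347,480:]=c;cv2.imwrite('pics/c8.png',a)
E
```

```text
(60, 16, 28) turn [0. 0. 0.] shift pre [1.  0.2 0.2]
(70, 60, 28) turn [0. 0. 0.] shift pre [-29.5   0.  -34.2]
(75, 110, 28) turn [0. 0. 0.] shift pre [-27.9   0.  -41.8]
[-0.05835545 -0.0141849  -3.27763063]
```

Request:
{"api": "step_arm", "payload": {"steps": [[0,0,0,-4,0,0,0],[0,0,0,-7,0,0,0],[0,0,0,-9,0,0,0],[0,0,0,-9,0,0,0],[0,0,0,-9,0,0,0],[0,0,0,-7,0,0,0],[0,0,0,-4,0,0,0],[0,0,0,0,0,0,0]]}}

```text
time_s: 17.4
ee_pos: [766.6, -215.4, 138.3]
ee_rot: [180.0, 28.0, 169.5]
force: [-0.5, 0.6, -3.9]
gripper_width: 21.6
gripper_force: 55.0
```

```bash
python3 - <<'E'
from plan import *
F=[]
for i in range(8):
    F.append(state()['force']); f=grab_frame('top')
print(np.mean(F,0))
g=f;f=grab_frame('scene')
cv2.imwrite('pics/s9.png',f['image']);cv2.imwrite('pics/t9.png',g['image'])
a=cv2.resize(f['image'][150:310,190:320],(488,600),interpolation=3)
c=cv2.resize(g['image'][190:320,330:450],(312,338),interpolation=3)
a=np.hstack([a,np.zeros((600,312,3),np.uint8)]);a[:338,488:]=c;cv2.imwrite('pics/c9.png',a)
E
```

```text
[ 0.06685114  0.25062439 -3.02374588]
```

View pics/c9.png

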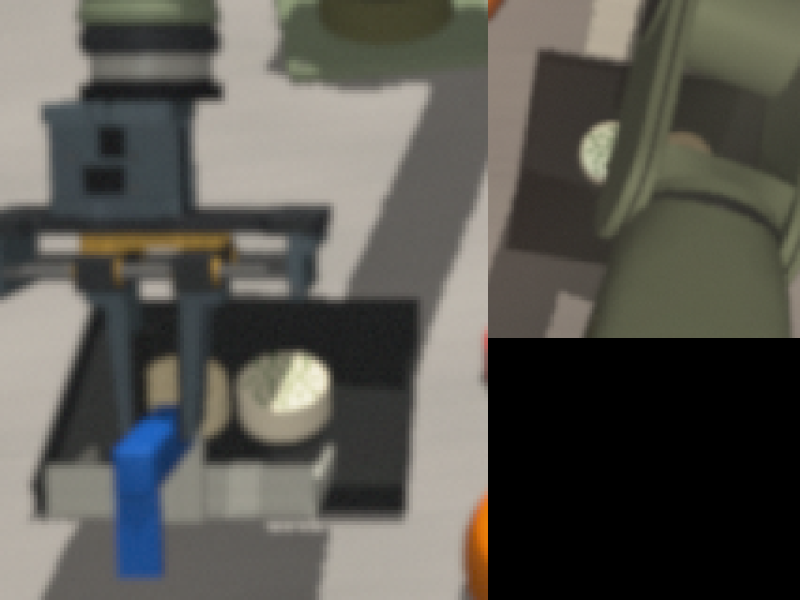

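The herb cheese at (285,395) and the plain one at (187,395) lie flat side by side in the tray, and the scoop (load about 3.0 N) is empty. I'll raise it, level it and carry it back.

```bash
python3 - <<'E'
from plan import *
p,r=lip(97,105,14); show(p,r)
c=r; P2,r2=tgt((560,205,120),-4.7,0); print(np.round((c.inv()*r2).as_rotvec(degrees=True),1), np.round(c.inv().apply(P2-p)), np.round(r2.inv().apply(P2-p)))
E
```

```text
t 17.85 tcp [ 766.4 -215.4  138.2] [180.    28.01 169.51] w 21.5 gf 55.0
goal [ 780.4 -217.8  174.4] turn [1.000e-02 1.401e+01 1.000e-02] shift before turn [-29.6   0.2 -25.3] after turn [-22.6   0.2 -31.7]
[-0.7 14.  -5.8] [203. 385. -32.] [164. 403.  18.]
```

Request:
{"api": "step_arm", "payload": {"steps": [[0,0,0,-3,0,-5,0],[0,0,0,-5,0,-9,0],[0,0,0,-6,0,-11,0],[0,0,0,-6,0,-11,0],[0,0,0,-5,0,-9,0],[0,2,0,-3,0,-6,0],[0,4,0,0,0,-2,0],[0,4,0,0,0,0,0]]}}

```text
time_s: 18.85
ee_pos: [766.5, -215.5, 199.6]
ee_rot: [-180.0, 18.0, 169.5]
force: [1.8, -0.1, -2.6]
gripper_width: 21.6
gripper_force: 55.0
```

Request:
{"api": "step_arm", "payload": {"steps": [[0,4,0,2,0,0,0],[0,4,0,5,0,0,0],[0,4,0,8,5,0,0],[0,4,0,12,15,0,0],[0,2,0,15,25,0,0],[0,0,-2,15,34,0,0],[0,0,-2,15,40,0,0],[0,0,-1.8,15,40,0,0]]}}

```text
time_s: 19.85
ee_pos: [705.2, -41.7, 193.7]
ee_rot: [180.0, 0.1, 175.4]
force: [-0.2, 0.6, -2.8]
gripper_width: 21.6
gripper_force: 55.0
```

```bash
python3 - <<'E'
from plan import *
show(*tgt((525,205,120),-4.7,0))
E
```

```text
t 19.85 tcp [705.2 -41.7 193.7] [1.7996e+02 9.0000e-02 1.7539e+02] w 21.6 gf 55.0
goal [614.7 197.6 156. ] turn [0.04 0.09 0.09] shift before turn [109.5 231.2  37.7] after turn [109.8 231.1  37.7]
```

Request:
{"api": "step_arm", "payload": {"steps": [[0,0,0,18,40,0,0],[0,0,0,18,40,0,0],[0,0,0,18,38,0,0],[0,0,0,17,35,0,0],[0,0,0,15,30,0,0],[0,0,0,12,24,5,0],[0,0,0,8,16,10,0],[0,0,0,4,8,10,0]]}}

```text
time_s: 20.85
ee_pos: [614.3, 196.1, 167.7]
ee_rot: [-180.0, 0.0, 175.4]
force: [1.0, -0.2, -2.4]
gripper_width: 21.3
gripper_force: 55.0
```

Request:
{"api": "step_arm", "payload": {"steps": [[0,0,0,0,0,20,0],[0,0,0,0,0,20,0],[0,0,0,0,0,20,0],[0,0,0,0,0,18,0],[0,0,0,0,0,14,0],[0,0,0,0,0,8,0],[0,0,0,0,0,4,0],[0,0,0,0,0,0,0]]}}

```text
time_s: 21.85
ee_pos: [615.3, 195.1, 64.3]
ee_rot: [180.0, 0.0, 175.3]
force: [-0.3, -0.6, -3.4]
gripper_width: 21.6
gripper_force: 55.0
```

```bash
python3 - <<'E'
from plan import *
show(*tgt((525,205,17),-4.7,0)); print(state()['force'],state()['torque'])
E
```

```text
t 21.85 tcp [615.3 195.1  64.3] [1.7999e+02 3.0000e-02 1.7531e+02] w 21.6 gf 55.0
goal [614.7 197.6  53. ] turn [0.01 0.03 0.01] shift before turn [ 0.8  2.5 11.3] after turn [ 0.8  2.5 11.3]
[-0.33131241 -0.60311081 -3.36292258] [-0.02257662 -0.05132613 -0.03005845]
```

Request:
{"api": "step_arm", "payload": {"steps": [[0,0,0,0,0,3,0],[0,0,0,0,0,3,0],[0,0,0,0,0,2,0],[0,0,0,0,0,1,0],[0,0,0,0,0,0.7,0],[0,0,0,0,0,0.7,0],[0,0,0,0,0,0.6,0],[0,0,0,0,0,0,0]]}}

```text
time_s: 22.85
ee_pos: [615.1, 195.1, 53.1]
ee_rot: [180.0, 0.0, 175.3]
force: [0.3, -0.3, -3.5]
gripper_width: 21.8
gripper_force: 55.0
```

Request:
{"api": "step_arm", "payload": {"steps": [[0,0,0,0,0,0.4,0],[0,0,0,0,0,0,0],[0,0,0,0,0,0.4,0],[0,0,0,0,0,0,0],[0,0,0,0,0,0,0],[0,0,0,0,0,0,0],[0,0,0,0,0,0,0],[0,0,0,0,0,0,0]]}}

```text
time_s: 23.85
ee_pos: [615.2, 195.1, 53.0]
ee_rot: [180.0, 0.0, 175.3]
force: [-1.8, -0.8, 6.0]
gripper_width: 21.8
gripper_force: 55.0
```

```bash
python3 - <<'E'
from plan import *
F=[]
for i in range(8): F.append(np.r_[state()['force'],state()['torque']]); grab_frame('top')
print(np.round(np.mean(F,0),2),state()['ee_pos'])
E
```

```text
[-2.22 -0.77  5.47 -0.13  0.39 -0.  ] [615.23667028 195.08704202  52.94297052]
```

Contact is firm, with 5.5 N pushing up. Releasing gently, then rising.

Request:
{"api": "step_arm", "payload": {"steps": [[0,0,0,0,0,0,0.22],[0,0,0,0,0,0,0.25],[0,0,0,0,0,0,0.28],[0,0,0,0,0,0,0.35],[0,0,0,0,0,0,0.5],[0,0,0,0,0,0,0.8],[0,0,0,0,0,0,1],[0,0,0,0,0,0,1]], "force": 5}}

```text
time_s: 25.25
ee_pos: [615.1, 195.1, 52.4]
ee_rot: [180.0, 0.0, 175.3]
force: [-0.0, -0.4, -0.5]
gripper_width: 69.2
gripper_force: 0.0
```

Request:
{"api": "step_arm", "payload": {"steps": [[0,0,0,0,0,0,1],[0,0,0,0,0,-5,1],[0,0,0,0,0,-20,1],[0,0,0,0,0,-30,1],[0,0,0,0,0,-40,1],[0,0,0,0,0,-40,1],[0,0,0,0,0,-20,1],[0,0,0,0,0,-10,1]]}}

```text
time_s: 26.25
ee_pos: [615.5, 195.2, 219.2]
ee_rot: [179.9, 0.2, 175.3]
force: [-0.3, 0.1, 0.8]
gripper_width: 91.0
gripper_force: 0.0
```

Request:
{"api": "step_arm", "payload": {"steps": [[0,0,0,20,0,0,1],[0,0,0,40,0,0,1],[0,0,0,50,0,0,1],[0,0,0,50,0,0,1],[0,0,0,40,0,0,1],[0,0,0,20,0,0,1],[0,0,0,5,0,0,1],[0,0,0,0,0,0,1]]}}

```text
time_s: 27.25
ee_pos: [391.8, 213.6, 217.3]
ee_rot: [180.0, 0.1, 175.3]
force: [0.1, 0.2, -0.3]
gripper_width: 91.3
gripper_force: 0.0
```

```bash
python3 - <<'E'
from plan import *
s=state();print(s['time_s'],s['ee_pos'],s['gripper_width'],np.round(s['force'],1))
f=grab_frame('scene');cv2.imwrite('pics/s10.png',f['image'])
def blue(im):
    h=cv2.cvtColor(im[200:300,335:465],cv2.COLOR_BGR2HSV); m=cv2.inRange(h,(105,150,60),(125,255,255)); return cv2.boundingRect(m),cv2.moments(m,True)["m00"],m
a=blue(cv2.imread('pics/scene0.png'));b=blue(f['image']);print(a[:2],b[:2],proj(f,[[523.5,205,16],[525.5,203,16]]))
# tray: light pixels vs cheeses
h=f['image'][225:290,200:305];m=cv2.inRange(cv2.cvtColor(h,cv2.COLOR_BGR2HSV),(10,25,90),(50,255,255))
n,l,st,ce=cv2.connectedComponentsWithStats(m)
for i in range(1,n):
    if st[i,4]>40:
        q=ce[i]+[200,225]; w=atz(f,q,20); print(st[i],q,np.round(R.from_euler("z",-a_ if False else 10.5,degrees=True).apply(w-C),0))
E
```

```text
27.25 [391.77246665 213.59767349 217.29271945] 91.31174726420224 [ 0.1  0.2 -0.3]
((61, 25, 17, 44), 359.0) ((60, 25, 16, 44), 360.0) [[391.01149953 230.54270524]
 [390.53424273 231.04919966]]
[  25   18   53   26 1090] [251.43853211 255.1706422 ] [ 6. -3. 20.]
```

The handle's outline matches the start within a pixel, so the scoop lies level. Both cheeses show side by side in the tray, and the arm is clear.

```bash
python3 -c "
from workcell import *
print(job_done())"
```

```text
the job is handed in; nothing more can be done
None
```

I handed the job in at about 27 s (the verdict was not returned): both cheeses lie flat, side by side in the tray, and the empty scoop is back level on the board and released.

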